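# Let the small limes down into the tray

### The job

Of the two lime feeders on the sorting table, find the one that holds the small limes and press its lever paddle down so that its gate lifts; keep it down until all three small limes have rolled out and lie in the steel tray, then let the lever come all the way back up so that the gate is shut again. Leave the large limes behind their shut gate. Do not touch the limes or the gates, and do not shift the tray, the mugs, the bottles or the sieve.

Things in the scene. Friction and masses are not known exactly. Their poses are not given: they have to be found in the camera images.
- chute_small: Steel sheet feeder holding the three small limes (36 mm); its equal twin is 150 mm beside it, left or right. Origin on the table below its gate, z up, x away from the spout, y across. Trough 71 mm wide, open on top, x = -100 mm (spout lip, 62 mm high, towards the robot) to +200, sloping 0.25 rad: limes roll out when the gate is up. Lever pivot at (-90, 0, 178) mm; cheeks reach z = 193, gate guides 200.
- lever_small (a joint): Rocking lever of the small limes' feeder, angle in rad: 0 = at rest, paddle up, gate shut; grows as the paddle goes down; 0.64 = at its stop, gate lifted 57 mm. The 36 mm limes pass freely from about 0.45 on; the three need about 2 s to roll out. A spring brings it back to 0 when let go. Pressing the paddle, 100 mm from the pivot, takes about 3 N to start and 6 N at the stop.
- paddle_small (a point): Centre of the top of the grey plastic paddle (46 mm along the lever, 36 wide, 9 thick) at the robot-side end of the small limes' lever, over the tray. At rest 218 mm above the table, 182 mm from the gate, sloping up towards the robot by 0.32 rad; fully down at 155 mm, 188 mm from the gate, sloping the other way. Its y axis runs across the feeder.
- gate_small: Flat steel gate plate, 64 mm wide and 50 mm high with a stem on top, that slides straight up in its guides in the feeder with the small limes; moved by the lever's far end. Its origin is on the table below it when shut and rises with it.
- small_1: Small green lime, a ball 36 mm across, number 1 in the row behind the gate of its feeder (1 nearest the gate). Origin at its centre; it rolls, so its axes mean nothing.
- small_2: Small green lime, a ball 36 mm across, number 2 in the row behind the gate of its feeder (1 nearest the gate). Origin at its centre; it rolls, so its axes mean nothing.
- small_3: Small green lime, a ball 36 mm across, number 3 in the row behind the gate of its feeder (1 nearest the gate). Origin at its centre; it rolls, so its axes mean nothing.
- chute_large: Steel sheet feeder holding the two large limes (50 mm); its equal twin is 150 mm beside it, left or right. Origin on the table below its gate, z up, x away from the spout, y across. Trough 71 mm wide, open on top, x = -100 mm (spout lip, 62 mm high, towards the robot) to +200, sloping 0.25 rad: limes roll out when the gate is up. Lever pivot at (-90, 0, 178) mm; cheeks reach z = 193, gate guides 200.
- lever_large (a joint): Rocking lever of the large limes' feeder, angle in rad: 0 = at rest, paddle up, gate shut; grows as the paddle goes down; 0.64 = at its stop, gate lifted 57 mm. A spring brings it back to 0 when let go. Pressing the paddle, 100 mm from the pivot, takes about 3 N to start and 6 N at the stop.
- paddle_large (a point): Centre of the top of the grey plastic paddle (46 mm along the lever, 36 wide, 9 thick) at the robot-side end of the large limes' lever, over the tray. At rest 218 mm above the table, 182 mm from the gate, sloping up towards the robot by 0.32 rad; fully down at 155 mm, 188 mm from the gate, sloping the other way. Its y axis runs across the feeder.
- gate_large: Flat steel gate plate, 64 mm wide and 50 mm high with a stem on top, that slides straight up in its guides in the feeder with the large limes; moved by the lever's far end. Its origin is on the table below it when shut and rises with it.
- large_1: Large green lime, a ball 50 mm across, number 1 in the row behind the gate of its feeder (1 nearest the gate). Origin at its centre; it rolls, so its axes mean nothing.
- large_2: Large green lime, a ball 50 mm across, number 2 in the row behind the gate of its feeder (1 nearest the gate). Origin at its centre; it rolls, so its axes mean nothing.
- tray: Loose shallow stainless steel tray, 176 x 325 mm, 40 mm high, walls and floor 3 mm, its long side across under both spouts. Origin at the centre of its underside, x along the short side, y along the long side.
- mug_a: White ceramic mug standing on the right of the feeders, 80 mm across, 92 mm high, handle at its +y; origin at the centre of its underside. To be left alone.
- mug_b: White ceramic mug standing on the left of the feeders, 80 mm across, 92 mm high, handle at its +y; origin at the centre of its underside. To be left alone.
- bottle_1: One of three clear plastic bottles, 62 mm across and 185 mm high, on a 22 mm high grey turntable left of the tray; origin at the centre of its underside. To be left alone.
- bottle_2: One of three clear plastic bottles, 62 mm across and 185 mm high, on a 22 mm high grey turntable left of the tray; origin at the centre of its underside. To be left alone.
- bottle_3: One of three clear plastic bottles, 62 mm across and 185 mm high, on a 22 mm high grey turntable left of the tray; origin at the centre of its underside. To be left alone.
- sieve: Round green plastic sieve, 200 mm across (255 mm over its two grips), 55 mm high, lying right of the tray; origin at the centre of its underside. To be left alone.

How it is judged:
By the outcome, as a careful person would: the job done as asked, in the order asked, and still so for the second after the job is handed in, with the robot touching nothing.
It also fails if it takes over 32 s, if anything falls off the work surface, if the arm or the gripper's body presses on something with over 40 N, if the wrist force passes 120 N, or if a joint passes its speed limit or range.

### The arm

A 6-joint arm with a two-finger parallel gripper is mounted at the origin on the work surface. World frame = base frame: x ahead of the robot, y to its left, z up, the work surface at z = 0. Lengths are in m, angles in rad, forces in N, time in s.
With the tool pointing down it reaches from about 0.35 to 0.775 m from the base axis. Payload 7.3 kg.
Tool frame: the origin (TCP) lies midway between the tips of the shut fingers; the grasp point (between the pads) lies grasp_offset behind it (grasp_offset is the distance from the TCP to the grasp point, in m); z points along the fingers, y is the line along which they close (so a half turn about z gives the same grasp; the last joint's range is limited). The gripper opens to 92 mm and grips with 3 to 60 N. Pads are 19 mm wide; open, the fingers measure 130 mm over their backs; the gripper's body (75 mm by 190 mm) begins 47 mm behind the grasp point.
Start: joints at [-1.248, 0.342, 1.524, -0, 1.275, -0.146], TCP at [0.237, -0.468, 0.227] pointing down, gripper open.
Joint ranges: [-2.53, 2.53], [-0.77, 2.02], [0.04, 2.7], [-1, 4.14], [0.28, 2.66], [-3.11, 3.11]. Speed limits (rad/s): [2.57, 2.57, 3.14, 3.14, 3.14, 3.14].

### API

Orientations are given as [roll, pitch, yaw] about the fixed x, y, z axes, in that order (R = Rz(yaw) Ry(pitch) Rx(roll)).
In Python, from cell import * gives the robot as it stands.
- The arm moves only by the tool step_arm, never from a script. Its argument "plan" is a list of rows, each a list of 5 numbers: the closure, from -1 (fully open) to 1 (shut), then the shift along the tool's x, y, z in m, then the turn about the tool's z in rad. In form: [[hand, x, y, z, twist], ...]. A call has 1 to 20 rows; each row is the pose to reach, as a shift and turn from the pose commanded when the call began, along the tool's axes at that moment; what a row does not reach only later rows make up. A row lasts 1/8 s, in which the tool goes at most 62.5 mm and 10.7 degrees, less where a joint would pass 70% of its speed; a pose out of reach is approached as far as the arm can. A call with a gripper value outside its range is refused whole. The fingers move at their own pace and stop on an object; "grip_force" is the grip in N (left out, the last holds). Time passes only in rows, so rows that repeat a pose let the fingers close. It gives the time, the measured TCP pose, the force, the opening and the grip force at its end, in the units of the state.
- observe(): the state, without advancing time (a new reading comes with each control period).
- read_camera(name): name is "scene" or "top"; returns a dict with "img" (384x512x3 uint8, red, green, blue), "range_z" (384x512 float32, m along the optical axis (not along the pixel's ray), 0 where there is no reading), "fx", "fy", "cx", "cy" (pixels), "k1" (the pictures are not rectified: a ray, as slopes to the right and down, at radius r is drawn at 1 + k1 r^2 times it, then the intrinsics apply), "R" (3x3) and "t" (3): a world point X has camera coordinates R X + t. Camera axes: x right, y down, z forward; pixel columns grow to the right and rows downward; lengths in m; the calibration is good to about 2 mm. A picture is of the moment at which its call begins.
- hand_in(): hands the job in; it is judged then, once.
The state is a dict: "time": time; "qpos": joint angles; "qvel": joint speeds; "joint_efforts": joint torques, N m; "tool_pos": TCP position; "tool_rot": TCP orientation; "contact_force": force on the tool from outside, world axes, zero at the start; "torque": the same for the moment, N m; "opening": finger opening in m; "grip_force": force on a finger pad.
Only numpy, scipy, OpenCV 4.12 (cv2) and the standard library are available. Lean on these libraries where they do the work, as an engineer would, in place of code of your own. Each camera call takes 0.05 s, during which the arm holds its last target. There are 200 camera calls.

## Working session

There is one attempt and no reset: what is moved stays moved. The work goes in short steps, Python scripts to look and compute and a tool call to move; the robot and the scene stay as the last step left them, time stands still between calls to the robot, and variables do not carry over. Pictures are saved under pics/ and viewed, at most 10 in all, crops included, and the job is handed in when it is done.

Besides the shell and the picture viewer there is one more tool, called after "Request:" by a JSON object that holds its "fn" and its "kwargs", one argument or row to a line. step_arm: Moves the arm, as the interface text tells. Its arguments: {"type":"object","properties":{"plan":{"type":"array","items":{"type":"array","items":{"type":"number"}}},"grip_force":{"type":"number"}},"required":["plan"]}

```bash
mkdir -p pics
python3 - <<'E'
from cell import *
import cv2,numpy as np
s=observe();print({k:np.round(v,3) for k,v in s.items()})
for n in("scene","top"):
    c=read_camera(n);cv2.imwrite(f"pics/{n}0.png",c["img"][...,::-1]);np.savez(f"{n}0.npz",**c)
    print(n,c["fx"],c["cx"],c["cy"],c["k1"],c["R"],c["t"])
E
```

```text
{'time': np.float64(0.0), 'qpos': array([-1.248,  0.343,  1.525, -0.   ,  1.275, -0.146]), 'qvel': array([-0.   , -0.   , -0.001, -0.   ,  0.   ,  0.001]), 'joint_efforts': array([ 2.0000e-03, -4.3123e+01, -2.4422e+01,  7.2000e-02,  5.6000e-02,
       -0.0000e+00]), 'tool_pos': array([ 0.237, -0.468,  0.226]), 'tool_rot': array([-3.14 , -0.   ,  0.469]), 'contact_force': array([ 0.398, -0.522, -0.535]), 'torque': array([-0.025,  0.011, -0.023]), 'grip_force': np.float64(0.0), 'opening': np.float64(0.092)}
scene 406.6441283474432 255.93024881135455 191.19459109298757 -0.019569813887383658 [[-0.822904    0.56807963 -0.01070274]
 [ 0.48390554  0.69085126 -0.53717778]
 [-0.29776575 -0.44722486 -0.84340114]] [ 0.47424294 -0.22509042  1.64261397]
top 353.89910644259743 252.45788703949654 184.82756030816907 -0.07577385434661942 [[ 0.0074253  -0.99990171 -0.01189271]
 [-0.98692478 -0.00541294 -0.16109058]
 [ 0.16101038  0.01293336 -0.98686797]] [0.01530207 0.62891532 1.236626  ]
```

```bash
ls; ls pics
```

```text
pics
scene0.npz
top0.npz
scene0.png
top0.png
```

View pics/top0.png

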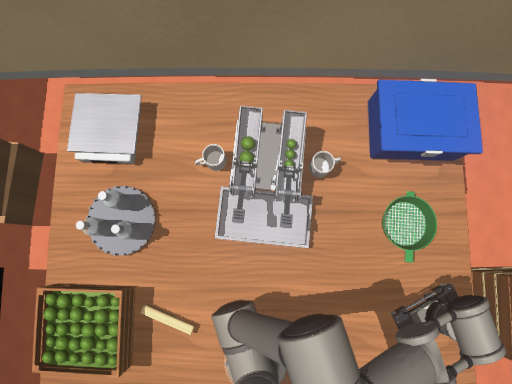

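View pics/scene0.png

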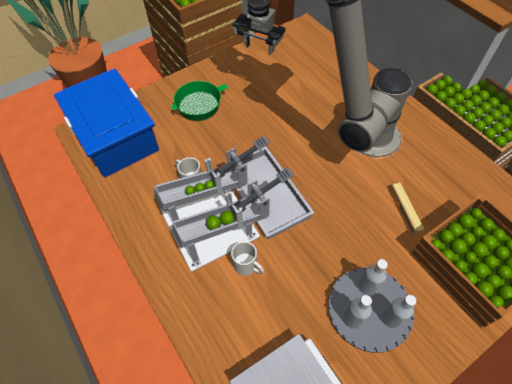

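The top view shows two large limes in the left feeder, at about (248,150). The three small limes are in the right feeder, at about (291,153), and its paddle is near (287,221). Next I'll measure the paddle and lever from the depth in both views.

```bash
cat > h.py <<'E'
import numpy as np,cv2
def cloud(c):
    v,u=np.mgrid[0:384,0:512]
    K=np.array([[c["fx"],0,c["cx"]],[0,c["fy"],c["cy"]],[0,0,1.]])
    p=cv2.undistortPoints(np.stack([u,v],-1).reshape(-1,1,2).astype(float),K,np.array([float(c["k1"]),0,0,0])).reshape(384,512,2)
    # model: drawn = (1+k1 r^2)*ray, same as OpenCV
    z=c["range_z"]; P=np.dstack([p*z[...,None],z])
    W=(P-c["t"])@c["R"]; W[z==0]=np.nan
    return W
E
python3 - <<'E'
from h import *
for n in("top","scene"):
    c=np.load(n+"0.npz");W=cloud(c)
    if n=="top": m0=np.zeros((384,512),bool);m0[205:230,275:300]=1; q=W[221,287]; print(q)
    x,y,z=np.moveaxis(W,-1,0)
    reg=(abs(x-q[0])<.06)&(abs(y-q[1])<.06)&(z>.17)&(z<.26)
    P=W[reg];print(n,len(P))
    P=P[np.argsort(P[:,0])]
    for a in np.arange(q[0]-.06,q[0]+.06,.008):
        S=P[(P[:,0]>=a)&(P[:,0]<a+.008)]
        if len(S):print(np.round([a,len(S),S[:,1].min(),S[:,1].mean(),S[:,1].max(),np.median(S[:,2]),S[:,2].max()],3))
    # lime and tray, feeders
    im=c["img"].astype(int); g=(im[...,1]>im[...,0]*1.3)&(im[...,1]>im[...,2]*1.8)&(x>q[0])&(x<q[0]+.4)&(abs(y-q[1])<.25)&(z<.2)
    nn,l,st,ce=cv2.connectedComponentsWithStats(g.astype(np.uint8))
    for i in range(1,nn):
        if st[i,4]>6:print("lime",st[i],np.round(W[l==i].mean(0),3),ce[i])
t=np.load("top0.npz");s=np.load("scene0.npz")
a=cv2.resize(t["img"][90:260,200:340],None,fx=3.3,fy=3.3,interpolation=2)
b=cv2.resize(s["img"][120:280,140:320],None,fx=3,fy=3,interpolation=2)
cv2.imwrite("pics/a1.png",a[...,::-1]);cv2.imwrite("pics/b1.png",b[...,::-1])
E
```

```text
[ 0.48791643 -0.09072326  0.22239127]
top 219
[ 0.468 31.    -0.103 -0.088 -0.069  0.225  0.232]
[ 0.476 24.    -0.103 -0.086 -0.069  0.224  0.228]
[ 0.484 34.    -0.103 -0.087 -0.07   0.222  0.224]
[ 0.492 22.    -0.104 -0.088 -0.072  0.219  0.222]
[ 0.5   35.    -0.108 -0.089 -0.072  0.216  0.222]
[ 0.508 19.    -0.104 -0.087 -0.073  0.213  0.217]
[ 0.516 17.    -0.099 -0.091 -0.083  0.205  0.21 ]
[ 0.524 13.    -0.099 -0.092 -0.084  0.202  0.206]
[ 0.532 11.    -0.1   -0.092 -0.086  0.202  0.204]
[ 0.54  13.    -0.1   -0.094 -0.087  0.197  0.201]
scene 192
[ 0.468  2.    -0.097 -0.088 -0.079  0.224  0.226]
[ 0.476 25.    -0.105 -0.084 -0.066  0.224  0.228]
[ 0.484 24.    -0.105 -0.085 -0.069  0.222  0.226]
[ 0.492 29.    -0.102 -0.085 -0.068  0.219  0.224]
[ 0.5   23.    -0.105 -0.085 -0.069  0.216  0.219]
[ 0.508 28.    -0.105 -0.088 -0.07   0.213  0.217]
[ 0.516 20.    -0.101 -0.086 -0.071  0.205  0.214]
[ 0.524 15.    -0.097 -0.09  -0.084  0.201  0.207]
[ 0.532 11.    -0.099 -0.091 -0.083  0.199  0.203]
[ 0.54  15.    -0.103 -0.092 -0.083  0.196  0.202]
lime [186 180  28  14 185] [ 0.732 -0.105  0.132] [199.4        186.82702703]
lime [206 211  29  18 309] [0.743 0.046 0.143] [219.9579288  219.61488673]
```

View pics/a1.png

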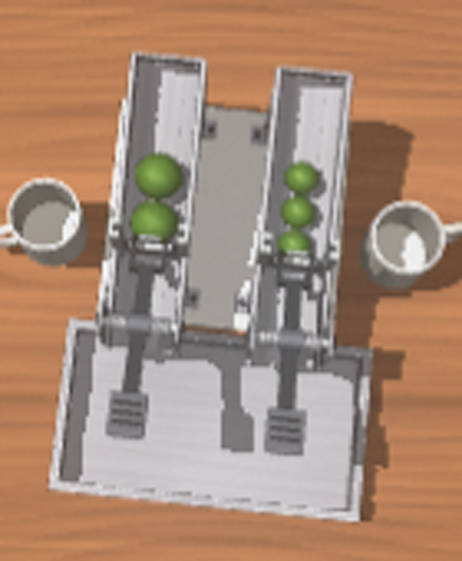

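Confirmed: the small limes are in the right feeder (−y side). Its paddle centre is at about (0.495, −0.087, 0.218) and the feeder yaw is about −0.1. I'll move above the paddle with the fingers shut and the tool y axis across the feeder.

Request:
{"fn": "step_arm", "kwargs": {
  "plan": [
    [1,0,0,-0.045,0],
    [1,0.4,-0.224,-0.045,0.57],
    [1,0.4,-0.224,-0.045,0.57],
    [1,0.4,-0.224,-0.045,0.57],
    [1,0.4,-0.224,-0.045,0.57],
    [1,0.4,-0.224,-0.045,0.57],
    [1,0.4,-0.224,-0.045,0.57],
    [1,0.4,-0.224,-0.045,0.57],
    [1,0.4,-0.224,-0.045,0.57],
    [1,0.4,-0.224,-0.045,0.57],
    [1,0.4,-0.224,-0.045,0.57],
    [1,0.4,-0.224,-0.045,0.57],
    [1,0.4,-0.224,-0.045,0.57],
    [1,0.4,-0.224,-0.045,0.57]
  ],
  "grip_force": 10
}}

```text
time: 1.85
tool_pos: [0.4927, -0.0884, 0.2718]
tool_rot: [3.141, -0.0, -0.102]
contact_force: [-0.4, 0.6, 0.1]
opening: 0.0004
grip_force: 0.0
```

Request:
{"fn": "step_arm", "kwargs": {
  "plan": [
    [1,0,0,0.03,0],
    [1,0,0,0.045,0],
    [1,0,0,0.06,0],
    [1,0,0,0.075,0],
    [1,0,0,0.09,0],
    [1,0,0,0.1,0],
    [1,0,0,0.107,0],
    [1,0,0,0.109,0],
    [1,0,0,0.109,0]
  ]
}}

```text
time: 2.98
tool_pos: [0.493, -0.0882, 0.1635]
tool_rot: [3.141, -0.001, -0.102]
contact_force: [-1.9, 0.4, 5.4]
opening: 0.0008
grip_force: 3.0
```

Run:
```python
from cell import *
import cv2,numpy as np
t=read_camera("top");s=read_camera("scene")
a=cv2.resize(t["img"][90:260,200:340],None,fx=2.6,fy=2.6,interpolation=2)
b=cv2.resize(s["img"][120:267,140:320],None,fx=3,fy=3,interpolation=2)
b=cv2.resize(b,(int(b.shape[1]*.8),442)) ; a=cv2.resize(a,(364,442))
cv2.imwrite("pics/c2.png",np.hstack([a,b])[...,::-1]);o=observe();print(o["tool_pos"],o["contact_force"])
```

```text
[ 0.49301935 -0.08817673  0.16355081] [-1.85710609  1.67663761  5.06367994]
```

View pics/c2.png

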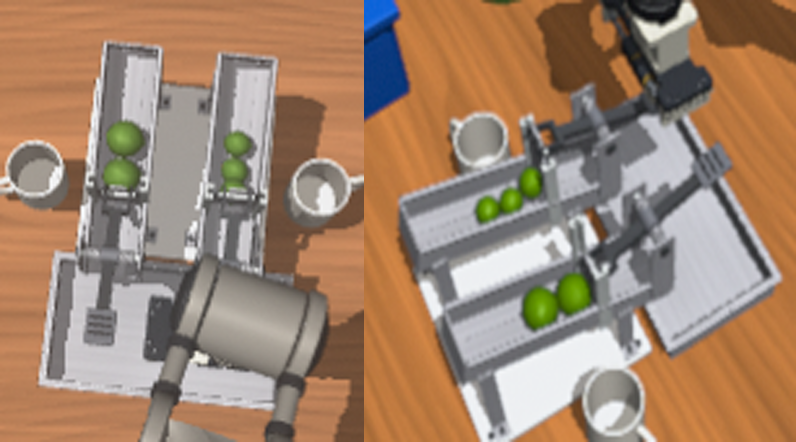

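The lever is down, with a force of about 5 N. The gate is up and the small limes are starting to roll, at about (235,160) in the left half. I'll hold it there.

Request:
{"fn": "step_arm", "kwargs": {
  "plan": [
    [1,0,0,0,0],
    [1,0,0,0,0],
    [1,0,0,0,0],
    [1,0,0,0,0],
    [1,0,0,0,0],
    [1,0,0,0,0],
    [1,0,0,0,0],
    [1,0,0,0,0],
    [1,0,0,0,0],
    [1,0,0,0,0],
    [1,0,0,0,0],
    [1,0,0,0,0],
    [1,0,0,0,0],
    [1,0,0,0,0],
    [1,0,0,0,0],
    [1,0,0,0,0],
    [1,0,0,0,0],
    [1,0,0,0,0],
    [1,0,0,0,0],
    [1,0,0,0,0]
  ]
}}

```text
time: 5.58
tool_pos: [0.493, -0.0882, 0.1636]
tool_rot: [3.141, -0.001, -0.102]
contact_force: [-1.7, 1.2, 5.3]
opening: 0.0008
grip_force: 3.0
```

```bash
cat > look.py <<'E'
from cell import *
import cv2,numpy as np,sys
t=read_camera("top");s=read_camera("scene")
a=cv2.resize(t["img"][90:260,200:340],(364,442),interpolation=2)
b=cv2.resize(s["img"][120:267,140:320],(432,442),interpolation=2)
cv2.imwrite(f"pics/{sys.argv[1]}.png",np.hstack([a,b])[...,::-1]);o=observe();print(o["time"],o["tool_pos"],o["contact_force"])
E
python3 look.py d3
```

```text
5.675 [ 0.49300932 -0.08818482  0.16357787] [-1.52602829 -0.25872414  5.71481703]
```

View pics/d3.png

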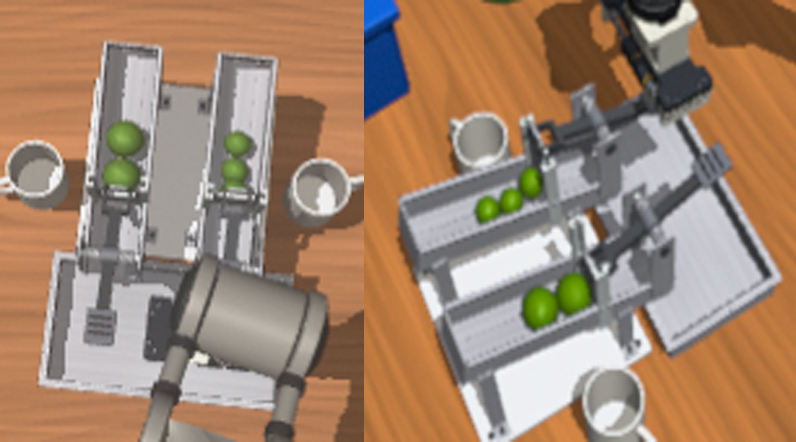

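The limes have not moved: all three are still behind the gate, and lime 1 looks raised at (530,183). I'll measure the lime heights and the lever angle against the start.

Run:
```python
from cell import *
from h import *
c=read_camera("scene");np.savez("scene1.npz",**c);np.savez("top1.npz",**read_camera("top"))
import cv2
G=np.array([0.676,-0.106]);ex=np.array([.995,-.1]);ey=np.array([.1,.995])
out=[]
for n in("scene0","scene1","top0","top1"):
    c=np.load(n+".npz");W=cloud(c)
    X=(W[...,:2]-G)@ex;Y=(W[...,:2]-G)@ey;Z=W[...,2]
    im=c["img"].astype(int);g=(im[...,1]>im[...,0]*1.15)&(im[...,1]>im[...,2]*1.5)&(abs(Y)<.05)&(X>-.15)&(X<.25)
    P=np.c_[X[g],Y[g],Z[g]]
    print(n,"green by x:")
    for a in np.arange(-.1,.16,.01):
        S=P[(P[:,0]>=a)&(P[:,0]<a+.01)]
        if len(S):print("  g",np.round([a,len(S),S[:,1].mean(),S[:,2].mean(),S[:,2].max()],3))
    m=(abs(Y)<.012)&(X>-.15)&(X<.03)&~g&(Z>.12)
    for a in np.arange(-.15,.03,.01):
        S=Z[m&(X>=a)&(X<a+.01)]
        if len(S):print("  lev",np.round([a,len(S),np.median(S),S.max()],3))
    if n[0]=="s":out.append(cv2.resize(c["img"][160:225,150:250],(800,290) if 0 else (440,286),interpolation=cv2.INTER_CUBIC))
cv2.imwrite("pics/e4.png",np.vstack(out)[...,::-1])
```

```text
scene0 green by x:
  g [-0.     7.     0.     0.115  0.123]
  g [1.00e-02 2.40e+01 6.00e-03 1.24e-01 1.30e-01]
  g [2.00e-02 2.10e+01 7.00e-03 1.26e-01 1.35e-01]
  g [3.00e-02 1.70e+01 4.00e-03 1.19e-01 1.32e-01]
  g [4.00e-02 1.70e+01 7.00e-03 1.32e-01 1.38e-01]
  g [5.00e-02 2.30e+01 7.00e-03 1.35e-01 1.40e-01]
  g [6.00e-02 2.20e+01 6.00e-03 1.32e-01 1.39e-01]
  g [7.00e-02 1.40e+01 4.00e-03 1.35e-01 1.43e-01]
  g [8.00e-02 2.20e+01 7.00e-03 1.43e-01 1.51e-01]
  g [9.00e-02 2.40e+01 7.00e-03 1.42e-01 1.47e-01]
  g [1.00e-01 9.00e+00 7.00e-03 1.39e-01 1.44e-01]
  lev [-0.15  17.     0.2    0.207]
  lev [-0.14  17.     0.196  0.202]
  lev [-0.13  16.     0.193  0.198]
  lev [-0.12  19.     0.191  0.196]
  lev [-0.11  18.     0.188  0.193]
  lev [-0.1   18.     0.187  0.189]
  lev [-0.09  19.     0.186  0.194]
  lev [-0.08  22.     0.179  0.186]
  lev [-0.07  16.     0.174  0.179]
  lev [-0.06  19.     0.172  0.179]
  lev [-0.05  18.     0.167  0.173]
  lev [-0.04  20.     0.164  0.17 ]
  lev [-0.03  12.     0.162  0.166]
  lev [-0.01   3.     0.155  0.165]
  lev [ 0.    16.     0.15
[... 2504 characters left out ...]
 1.34e-01 1.44e-01]
  g [5.00e-02 1.60e+01 2.00e-03 1.34e-01 1.39e-01]
  g [6.00e-02 8.00e+00 2.00e-03 1.35e-01 1.42e-01]
  g [ 0.07  30.    -0.     0.141  0.148]
  g [8.00e-02 2.40e+01 2.00e-03 1.44e-01 1.48e-01]
  g [9.00e-02 4.00e+00 3.00e-03 1.45e-01 1.48e-01]
  lev [-0.15  22.     0.505  0.512]
  lev [-0.1    2.     0.187  0.189]
  lev [-0.09  20.     0.189  0.192]
  lev [-0.08  15.     0.19   0.193]
  lev [-0.07  19.     0.192  0.196]
  lev [-0.06  15.     0.195  0.198]
  lev [-0.05  16.     0.198  0.201]
  lev [-0.04  21.     0.201  0.204]
  lev [-0.03   6.     0.203  0.205]
  lev [-1.00e-02  4.50e+01  2.05e-01  2.23e-01]
  lev [0.    2.    0.217 0.218]
  lev [0.02  1.    0.143 0.143]
```

View pics/e4.png

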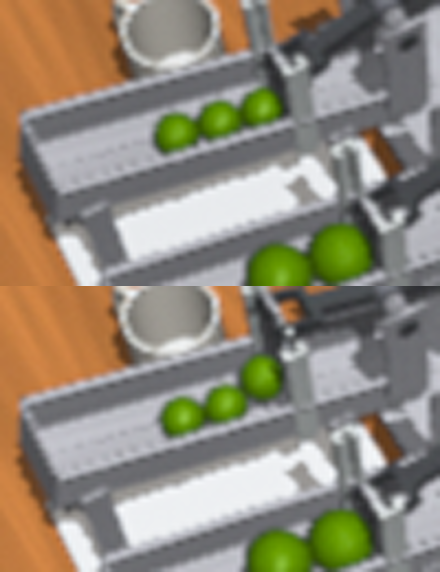

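Lime 1 was carried about 20 mm up by the gate and is wedged under its edge. The lever is at about 0.56 rad, short of its stop, so I'll press on to the stop.

Request:
{"fn": "step_arm", "kwargs": {
  "plan": [
    [1,0,0,0.004,0],
    [1,0,0,0.006,0],
    [1,0,0,0.007,0],
    [1,0,0,0.007,0],
    [1,0,0,0.007,0],
    [1,0,0,0.007,0]
  ]
}}

```text
time: 6.52
tool_pos: [0.494, -0.0883, 0.1588]
tool_rot: [3.14, -0.005, -0.101]
contact_force: [-4.8, 2.1, 21.4]
opening: 0.0004
grip_force: 10.7
```

```bash
python3 look.py f5
```

```text
6.625 [ 0.49396988 -0.08832294  0.15881945] [-5.98670931  2.04054142 19.98947046]
```

View pics/f5.png

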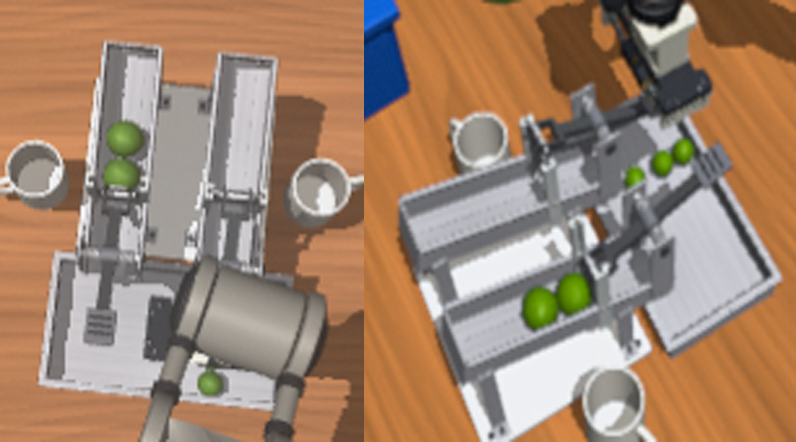

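At the stop the limes came free. All three are now beyond the trough, at (635,177), (662,162) and (683,150). I'll hold about 1 s more, then raise smoothly.

Request:
{"fn": "step_arm", "kwargs": {
  "plan": [
    [1,0,0,-0.004,0],
    [1,0,0,-0.004,0],
    [1,0,0,-0.004,0],
    [1,0,0,-0.004,0],
    [1,0,0,-0.004,0],
    [1,0,0,-0.004,0],
    [1,0,0,-0.004,0],
    [1,0,0,-0.004,0],
    [1,0,0,-0.015,0],
    [1,0,0,-0.03,0],
    [1,0,0,-0.045,0],
    [1,0,0,-0.06,0],
    [1,0,0,-0.08,0],
    [1,0,0,-0.1,0],
    [1,0,0,-0.14,0],
    [1,0,0,-0.18,0],
    [1,0,0,-0.18,0]
  ]
}}

```text
time: 8.75
tool_pos: [0.4939, -0.0882, 0.3392]
tool_rot: [3.14, -0.007, -0.101]
contact_force: [0.5, 0.3, -1.0]
opening: 0.0005
grip_force: 0.0
```

Request:
{"fn": "step_arm", "kwargs": {
  "plan": [
    [1,-0.06,0.06,0,0],
    [1,-0.1,0.12,0,0],
    [1,-0.1,0.18,0,0],
    [1,-0.1,0.24,0,0],
    [1,-0.1,0.24,0,0],
    [1,-0.1,0.24,0,0],
    [1,-0.1,0.24,0,0]
  ]
}}

```text
time: 9.62
tool_pos: [0.3694, -0.3152, 0.3354]
tool_rot: [-3.14, 0.0, -0.1]
contact_force: [-0.6, 0.1, -0.0]
opening: 0.0007
grip_force: 0.0
```

```bash
python3 look.py g6
```

```text
9.725 [ 0.36958634 -0.31507693  0.33583328] [ 0.25181172  0.35059449 -0.37566476]
```

View pics/g6.png

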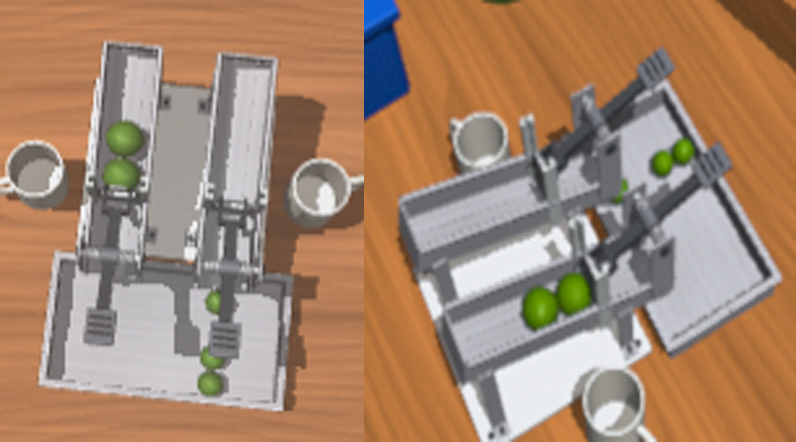

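All three limes lie in the tray, at (213,300), (210,357) and (210,383), and the lever is up. I'll let things settle for 1 s, check the numbers and hand in.

Request:
{"fn": "step_arm", "kwargs": {
  "plan": [
    [1,0,0,0,0],
    [1,0,0,0,0],
    [1,0,0,0,0],
    [1,0,0,0,0],
    [1,0,0,0,0],
    [1,0,0,0,0],
    [1,0,0,0,0],
    [1,0,0,0,0]
  ]
}}

```text
time: 10.72
tool_pos: [0.3691, -0.3165, 0.3357]
tool_rot: [3.142, -0.0, -0.101]
contact_force: [0.1, -0.4, -0.2]
opening: 0.0004
grip_force: 0.0
```

Run:
```python
from cell import *
from h import *
G=np.array([0.676,-0.106]);R=np.array([[.995,.1],[-.1,.995]])
for k in range(2):
  for n in("top","scene"):
    c=read_camera(n);W=cloud(c);q=(W[...,:2]-G)@R;X,Y=q[...,0],q[...,1];Z=W[...,2]
    im=c["img"].astype(int);g=(im[...,1]>im[...,0]*1.15)&(im[...,1]>im[...,2]*1.5)&(abs(Y)<.1)&(X>-.3)&(X<.25)
    N,l,st,ce=cv2.connectedComponentsWithStats(g.astype(np.uint8))
    print(n,[(st[i,4],np.round([X[l==i].mean(),Y[l==i].mean(),Z[l==i].max()],3).tolist()) for i in range(1,N) if st[i,4]>5])
    p=(abs(Y)<.014)&(abs(X+.182)<.01)&(Z>.1)
    print("paddle z",np.median(Z[p]), "stem", [round(float(Z[(abs(Y)<.012)&(abs(X)<.012)].max()),3)])
```

```text
top [(np.int32(33), [-0.122, 0.006, 0.043]), (np.int32(38), [-0.204, 0.002, 0.04]), (np.int32(57), [-0.237, 0.001, 0.043])]
paddle z 0.21958381517087164 stem [0.172]
scene [(np.int32(119), [-0.214, 0.005, 0.041]), (np.int32(14), [-0.12, 0.011, 0.039])]
paddle z 0.219469918634558 stem [0.171]
top [(np.int32(35), [-0.122, 0.006, 0.043]), (np.int32(39), [-0.205, 0.003, 0.042]), (np.int32(58), [-0.237, 0.001, 0.042])]
paddle z 0.2192395740334763 stem [0.171]
scene [(np.int32(118), [-0.214, 0.005, 0.042]), (np.int32(15), [-0.119, 0.01, 0.04])]
paddle z 0.21921374554523876 stem [0.174]
```

The three limes rest on the tray floor (tops at about 40 mm), the paddle is back at 219 mm and the gate is shut.

```bash
python3 -c "
from cell import *
print(hand_in())"
```

```text
the job is handed in; nothing more can be done
None
```

The job is handed in: all three small limes are in the tray, the lever is back up with its gate shut, and the large limes are still behind theirs; the first press jammed a lime under the gate, and pressing the lever to its stop freed it.

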